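Take the stained slide off the draining stand and show its label to the code reader

TASK

A stained slide hangs to drain in its carrier on one hook of the draining stand (an empty carrier hangs on the other). Find the slide's frosted label end by the notched corner of the carrier, take the carrier by the other, clear end so that no finger touches the frosted end, lift it up and off its hook, and hold it label up in front of the code reader: the frosted end centred on the window and squarely facing it, about 9 cm away. Finish still holding it there, still and clear of everything else; leave the empty carrier hanging and do not knock over the bottle, jar and cup standing about.

Things in the scene. Friction and masses are not known exactly. Their poses are not given: they have to be found in the camera images.
- slide_carrier: Grey moulded frame with a glass slide fixed in it: 96 mm long (y -48..48), 38 high (z -19..19), 6 thick (x -3..3); 40 to 75 g. Origin at its centre. As it hangs, z is up, y points along it to the frosted end, x out of the label face. It hangs by a wire bail on either hook, the label towards any side.
- notch (a point): Middle of the 9 x 9 mm square notch in the lower corner of the carrier's frosted end (y +39..48, z -19..-10 mm of the carrier). Seen from the label face the notch is at the lower right, seen from the back at the lower left.
- frosted_end: The frosted label end of the slide with the frame round it: y = +16 to +48 mm of the carrier (same origin and axes as slide_carrier, moves with it). Fingers must not touch it. A small square code of dark dots is printed on its label face only.
- label_center (a point): Centre of the printed code on the label face: x 1, y 27, z 0 mm in the carrier's frame.
- clear_end (a point): A good place to take the carrier from above, across its 6 mm thickness: on the clear end, 7 mm below its upper edge (x 0, y -34, z +12 mm in the carrier's frame). Pads up to 22 mm wide keep clear of bail and hook there.
- bail_crown (a point): Peak of the carrier's bail (4 mm wire, legs at y -14 and +14 mm, peak at z +47 mm of the carrier); the opening under it is 26 mm high. It sits in the dip of the hook. To unhook: raise the carrier 10 to 19 mm (14 is best), then draw it outwards along the arm, away from the post, by 40 mm or more.
- empty_carrier: The same carrier without a slide (open window), 40 g, hanging on the other hook; same size, origin and axes, notch at the same corner. To be left hanging.
- drain_stand: Fixed steel stand on a drip tray 190 x 110 x 12 mm: post 12 mm thick, 195 high, two 5 mm wire hook arms along its own +x and -x. Arms leave the post at z 183 mm, dip to 175 at 70 mm from the post axis (the bail hangs there), rise to tips at 185, 88 mm out. Origin at the post's foot, z up; turned any way. Carriers hang with their x parallel to the stand's x.
- reader_head: Head of the fixed code reader, a rounded grey box 58 x 78 x 56 mm. Origin at the centre of its dark window, 225 mm above the surface; z points straight out of the window, 45 degrees down and to the robot's side; y is level. The label belongs 90 mm out along z, its face (slide_carrier's x) pointing back along it, so up at 45 degrees.
- reader: The code reader's foot, 105 x 100 mm, with a 16 mm post behind the head (post axis 40 mm behind the origin). Origin on the surface 30 mm behind the window centre; its front is its own -x. Total height about 290 mm.
- dropper_bottle: White dropper bottle, 28 mm across and 74 mm tall, loose bystander; origin at the centre of its underside.
- sample_jar: Small jar with a screw cap, 34 mm across and 48 mm tall, loose bystander; origin at the centre of its underside.
- specimen_cup: Specimen cup with a lid, 64 mm across and 84 mm tall, loose bystander; origin at the centre of its underside.
There are look-alikes about, which are no part of the job. Leave any green look-alike of the slide_carrier alone.

How it is judged (in metres and radians):
On the way:
1. the slide's carrier is off its hook, lifted by the fingers and clear of the draining stand (contact force between slide_carrier and drain_stand below 0.02 N and contact force between the fingers and slide_carrier above 0.5 N and height (world z) of slide_carrier above 0.139 m and horizontal distance between slide_carrier and drain_stand above 0.1 m), for 0.2 s.
At the end, for the whole second after the job is handed in: Fingers hold the slide's carrier still (< 2 cm/s), clear of stand and reader; label face up, within 15 degrees of square to the window, its centre within 20 mm of the window's axis both ways and 60 to 120 mm out; empty carrier within 30 mm of its start (contact force between the fingers and slide_carrier above 0.5 N and contact force between slide_carrier and drain_stand below 0.02 N and contact force between slide_carrier and reader below 0.02 N and angle between slide_carrier's own x axis and vertical below 1.06 rad and angle between the x axis of slide_carrier and the z axis of reader_head, either way round below 0.26 rad and x of label_center in the frame of reader_head between -0.02 and 0.02 m and y of label_center in the frame of reader_head between -0.02 and 0.02 m and z of label_center in the frame of reader_head between 0.06 and 0.12 m and linear speed of slide_carrier below 0.02 m/s and distance of empty_carrier from where it was at the start of the episode below 0.03 m); the arm keeps its last pose, push and grip.
It fails at once if a finger touches the frosted end (contact force between the fingers and frosted_end above 0.5 N).
It fails at once if the slide's carrier is dropped (height (world z) of slide_carrier below 0.06 m).
It fails at once if the empty carrier is knocked off its hook (height (world z) of empty_carrier below 0.1 m).
It fails at once if a bystander is knocked over or pushed away (distance of any of dropper_bottle, sample_jar, specimen_cup from where it was at the start of the episode above 0.03 m or angle between any of dropper_bottle, sample_jar, specimen_cup's own z axis and vertical above 0.5 rad).
It also fails if it takes over 38 s, if anything falls off the work surface, if the arm or the gripper's body presses on something with over 40 N, if the wrist force passes 120 N, or if a joint passes its speed limit or range.

ROBOT

A 6-joint arm with a two-finger parallel gripper is mounted at the origin on a cart in front of the work surface, level with it; the furniture and walls round the work are solid. World frame = base frame: x ahead of the robot, y to its left, z up, the work surface at z = 0. Lengths are in mm, angles in rad, forces in N, time in s.
With the tool pointing down it reaches from about 275 to 750 mm from the base axis. Payload 10.2 kg.
Tool frame: the origin (TCP) lies between the finger pads; the fingertips stand 19 mm ahead of it and the grasp point (between the pads) is the TCP; z points along the fingers, y is the line along which they close (so a half turn about z gives the same grasp; the last joint's range is limited). The gripper opens to 85 mm and grips with 20 to 120 N. Pads are 22 mm wide; open, the fingers measure 114 mm over their backs; the gripper's body (76 mm by 85 mm) begins 54 mm behind the grasp point. The pads swing forward as they close: fully open they stand 13 mm farther back than shut.
Start: joints at [-1.468, 0.313, 1.498, -0, 1.331, -0.223], TCP at [168.022, -497.393, 250.294] pointing down, gripper open.
Joint ranges: [-2.94, 2.94], [-0.97, 2.17], [0.19, 2.56], [-1.23, 4.37], [0.02, 3.11], [-2.88, 2.88]. Speed limits (rad/s): [2.39, 2.39, 3.01, 3.14, 3.14, 3.14].

INTERFACE

Orientations are given as a unit quaternion [w, x, y, z].
In Python, from rig import sense, capture, finish_job gives the robot as it stands. The module is installed in compiled form; this text tells all that it offers.
- The arm moves only by the tool move_arm, never from a script. Its argument "moves" is a list of rows, each an object with "turn": the turn, a rotation vector about the tool's x, y, z in rad, a list of three; "translation": the shift along the tool's x, y, z in mm, a list of three; "hand": the opening, from 0 (shut) to 1 (fully open). In form: [{"turn": [wx, wy, wz], "translation": [x, y, z], "hand": hand}, ...]. A call has 1 to 10 rows; each row shifts and turns the commanded pose from where the row before left it, along the tool's axes as they then stand; what a row does not reach is not made up. A row lasts 1/12 s, in which the tool goes at most 41.7 mm and 7.16 degrees, less where a joint would pass 70% of its speed; a pose out of reach is approached as far as the arm can. A call with a gripper value outside its range is refused whole. The fingers move at their own pace and stop on an object; "grip_force" is the grip in N (left out, the last holds). Time passes only in rows, so rows that do not move let the fingers close. It gives the time, the measured TCP pose, the force, the opening and the grip force at its end, in the units of the state.
- sense(): the state, without advancing time (a new reading comes with each control period).
- capture(name): name is "scene" or "side" or "wrist"; returns a dict with "image" (480x640x3 uint8, blue, green, red), "z_map" (480x640 float32, mm along the optical axis (not along the pixel's ray), 0 where there is no reading), "vertical_fov" (degrees; the focal length in pixels is half the picture's height over the tangent of half this angle, whatever the lens; pixels are square), "cx", "cy" (the principal point, pixels), "R" (3x3) and "t" (3): a world point X has camera coordinates R X + t; the wrist camera has in their place "T_tool_cam" (4x4, takes a point from camera to tool coordinates, whose origin is the TCP and whose axes are the flange's). Camera axes: x right, y down, z forward; pixel columns grow to the right and rows downward; lengths in mm; the calibration is good to about 2 mm. The wrist camera is an equidistant fisheye: a pixel r from the principal point sees the ray r / f radians off the axis. A picture is of the moment at which its call begins: read the wrist's pose just before it.
- finish_job(): hands the job in; it is judged then, once.
The state is a dict: "time_s": time; "joints": joint angles; "dq": joint speeds; "tau": joint torques, N m; "eef_pos": TCP position; "ee_rot": TCP orientation; "force": force on the tool from outside, world axes, zero at the start; "wrist_torque": the same for the moment, N m; "grip_width": opening from 0.0 (shut) to 1.0 (fully open); "grip_force": force on a finger pad.
Only numpy, scipy, OpenCV 4.12 (cv2) and the standard library are available. Lean on these libraries where they do the work, as an engineer would, in place of code of your own. Each camera call takes 0.05 s, during which the arm holds its last target. There are 200 camera calls.

## Working session

There is one attempt and no reset: what is moved stays moved. The work goes in short steps, Python scripts to look and compute and a tool call to move; the robot and the scene stay as the last step left them, time stands still between calls to the robot, and variables do not carry over. Pictures are saved under pics/ and viewed, at most 10 in all, crops included, and the job is handed in when it is done.

Besides the shell and the picture viewer there is one more tool, called after "Call:" in YAML: its name, and indented under it one key for each argument. move_arm: Moves the arm, as the interface text tells. Its arguments: {"type":"object","properties":{"moves":{"type":"array","items":{"type":"object","properties":{"turn":{"type":"array","items":{"type":"number"}},"translation":{"type":"array","items":{"type":"number"}},"hand":{"type":"number"}}}},"grip_force":{"type":"number"}},"required":["moves"]}

```bash
mkdir -p pics
cat > h.py <<'E'
import numpy as np, cv2, pickle
from rig import sense, capture, finish_job
def grab(n):
    d=capture(n); pickle.dump(d,open(f'{n}.pkl','wb')); return d
def load(n): return pickle.load(open(f'{n}.pkl','rb'))
def cloud(d):
    h,w=d['z_map'].shape; f=h/2/np.tan(np.radians(d['vertical_fov'])/2)
    u,v=np.meshgrid(np.arange(w),np.arange(h)); z=d['z_map']
    P=np.stack([(u-d['cx'])/f*z,(v-d['cy'])/f*z,z],-1)
    X=(P-d['t'])@np.array(d['R']); X[z==0]=np.nan
    return X
E
python3 - <<'E'
from h import *
print(sense())
for n in('scene','side'):
    d=grab(n); cv2.imwrite(f'pics/{n}0.png',d['image']); print(n,d['vertical_fov'],d['cx'],d['cy'],np.array(d['R']).round(3).tolist(),d['t'], -np.array(d['R']).T@d['t'])
E
```

```text
{'time_s': 0.0, 'joints': array([-1.46841165e+00,  3.13478557e-01,  1.49845292e+00,  6.11140351e-06,
        1.33101541e+00, -2.23411345e-01]), 'dq': array([ 6.85188230e-05, -6.37332416e-04,  1.44911215e-03, -1.18468257e-03,
       -5.88644301e-04,  5.88364194e-04]), 'tau': array([ 2.30512727e-03, -4.12254667e+01, -2.59751487e+01, -2.97939005e-05,
        4.03675731e-03,  4.57920251e-06]), 'eef_pos': array([ 167.99207145, -497.1429472 ,  249.71449058]), 'ee_rot': array([-6.75699500e-04,  9.86761324e-01,  1.62177773e-01,  4.39120412e-05]), 'force': array([1.2889492 , 1.04621195, 0.41772566]), 'wrist_torque': array([-0.05347282, -0.03206036, -0.02480925]), 'grip_force': 0.0, 'grip_width': 0.9998381565475134}
scene 50.335191825463916 312.4380396566894 234.40994322778056 [[-0.618, -0.786, -0.003], [-0.612, 0.483, -0.626], [0.494, -0.385, -0.78]] [370.63770489 472.2961129  855.766385  ] [ 95.61873185 392.60075365 964.10255606]
side 45.34803640151606 326.39809313629024 244.81013929855192 [[0.829, -0.559, 0.01], [-0.346, -0.526, -0.777], [0.439, 0.641, -0.63]] [-529.97844903  355.73513501  974.09922386] [ 134.63833598 -733.19816394  894.75522436]
```

View pics/scene0.png

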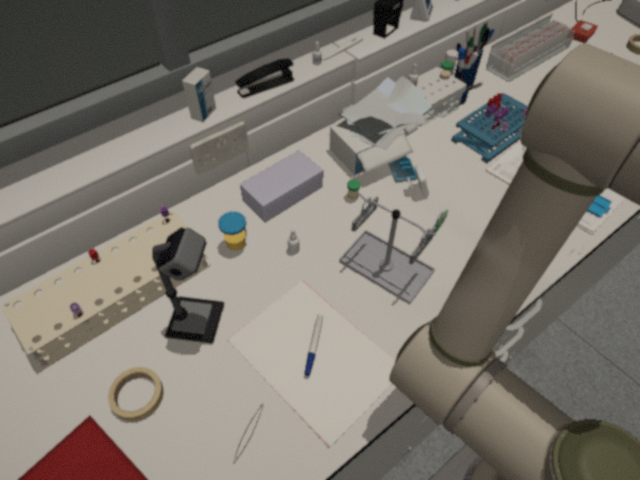

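View pics/side0.png

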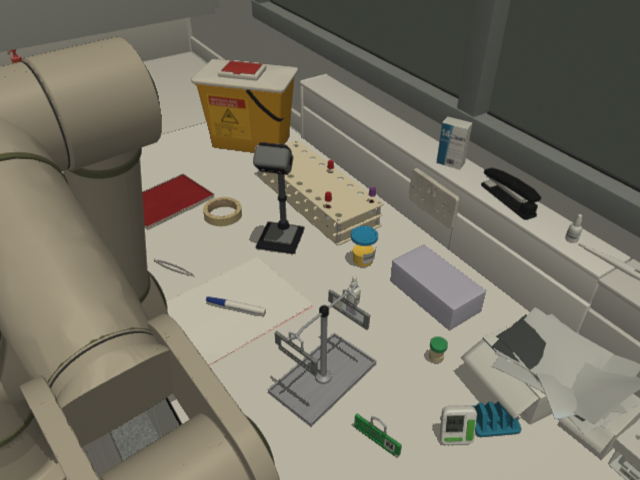

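Scene view: stand post top at (395,213), carriers at (365,214) and (425,240), with the green look-alike beyond at (440,220). The reader head is at (180,252). Side view: carriers at (295,350) and (349,309), green look-alike on the surface at (377,434). I'll enlarge both carriers to tell which one holds the slide.

Run:
```python
from h import *
a=load('scene')['image'][185:275,335:455]; b=load('side')['image'][270:380,265:385]
r=lambda i,w:cv2.resize(i,(w,300),interpolation=cv2.INTER_CUBIC)
A=r(a,400);B=r(b,327)
o=np.clip(np.hstack([A,B]).astype(float)*1.6,0,255); cv2.imwrite('pics/crop1.png',o)
for n in('scene','side'):
    X=cloud(load(n)); m=(X[...,2]>110)&(X[...,2]<230)
    pts={'scene':[(395,213),(365,214),(425,240),(180,252),(233,225),(293,243),(353,187)],'side':[(323,312),(295,350),(349,309),(272,160),(364,240),(354,290),(438,345)]}[n]
    for u,v in pts: print(n,u,v,X[v,u].round(0))
```

```text
scene 395 213 [ 525. -152.  192.]
scene 365 214 [ 594. -139.  137.]
scene 425 240 [ 457. -177.  153.]
scene 180 252 [641. 251. 274.]
scene 233 225 [783.  82.  86.]
scene 293 243 [688. -13.  40.]
scene 353 187 [ 731. -231.   49.]
side 323 312 [ 520. -163.  189.]
side 295 350 [517. -68.   2.]
side 349 309 [ 594. -139.  135.]
side 272 160 [645. 222. 256.]
side 364 240 [782.  61.  83.]
side 354 290 [692. -27.  44.]
side 438 345 [ 731. -246.   51.][ WARN:0@0.369] global loadsave.cpp:1063 imwrite_ Unsupported depth image for selected encoder is fallbacked to CV_8U.
```

View pics/crop1.png

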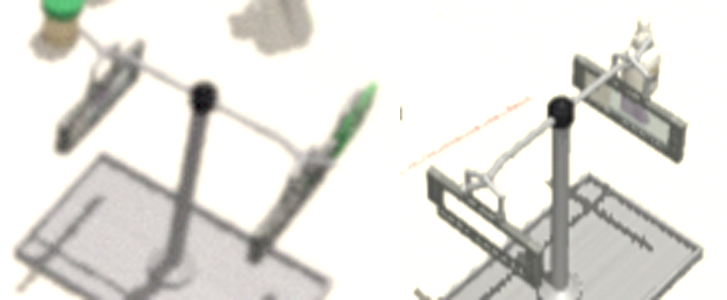

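The two candidates are the carrier at side (295,350), which has an open window and so is the empty one, and the one at side (349,309), which has glass with a purple stain and so is the slide's carrier. Next I'll find its geometry and notched corner from depth and an enlarged crop.

Run:
```python
from h import *
post=np.array([523,-157.])
for n in('scene','side'):
    d=load(n);X=cloud(d); hsv=cv2.cvtColor(d['image'],cv2.COLOR_BGR2HSV)
    for nm,c in(('slide',(594,-139)),('empty',(456,-177))):
        m=(X[...,2]>105)&(X[...,2]<147)&(np.hypot(X[...,0]-c[0],X[...,1]-c[1])<60)&(np.hypot(*(X[...,:2]-post).transpose(2,0,1))>35)
        P=X[m]; 
        if len(P)<20: print(n,nm,len(P));continue
        rect=cv2.minAreaRect(P[:,:2].astype(np.float32)); print(n,nm,len(P),rect,P.mean(0).round(1),'z',np.percentile(P[:,2],[1,99]).round(0))
    m=(X[...,2]>185)&(X[...,2]<200)&(np.hypot(*(X[...,:2]-post).transpose(2,0,1))<25); print('posttop',X[m].mean(0),m.sum())
    m=(X[...,2]>8)&(X[...,2]<15)&(np.hypot(*(X[...,:2]-post).transpose(2,0,1))<125); print('tray',cv2.minAreaRect(X[m][:,:2].astype(np.float32)))
d=load('side')['image']
o=cv2.resize(d[280:340,315:385],(700,600),interpolation=cv2.INTER_LANCZOS4); cv2.imwrite('pics/crop2.png',np.clip(o*1.4,0,255).astype(np.uint8))
```

```text
scene slide 204 ((591.916015625, -137.45855712890625), (6.392338275909424, 97.08043670654297), 13.639569282531738) [ 591.6 -135.   129.5] z [115. 145.]
scene empty 143 ((457.8232727050781, -172.1202392578125), (6.656613349914551, 98.00936889648438), 15.044595718383789) [ 456.8 -171.8  126.1] z [116. 146.]
posttop [ 522.81485558 -154.9912134   190.51479223] 82
tray ((526.2293701171875, -156.78575134277344), (190.77919006347656, 114.68729400634766), 14.445328712463379)
side slide 469 ((591.4931030273438, -137.86697387695312), (7.8455095291137695, 98.5735855102539), 14.31658935546875) [ 593.2 -143.   130.3] z [114. 146.]
side empty 303 ((457.24072265625, -173.1237335205078), (8.407796859741211, 96.59114074707031), 15.070817947387695) [ 457.4 -177.8  126.2] z [114. 146.]
posttop [ 522.7892304  -159.295409    190.24766636] 103
tray ((533.629638671875, -185.2915496826172), (193.3889617919922, 172.19044494628906), 14.123197555541992)
```

View pics/crop2.png

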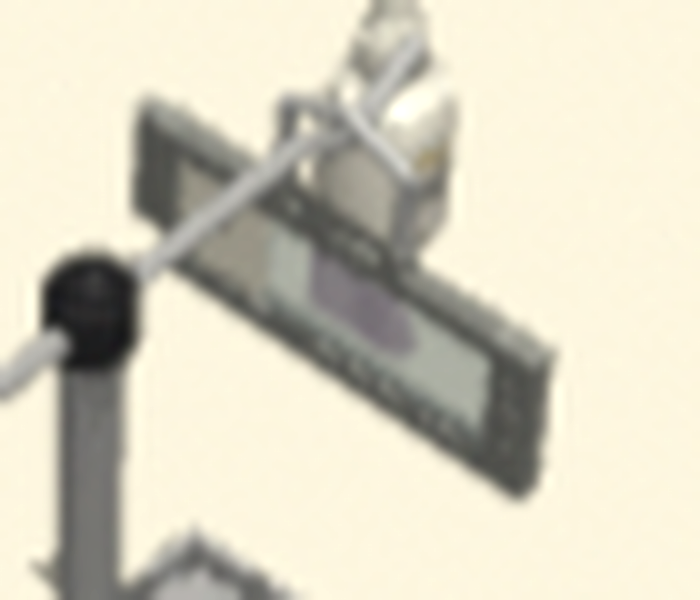

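The crop shows the back of the carrier. The frosted panel is at the left, towards +y, and the lower left corner is cut away by the notch. So the label faces outward and the clear end is at -y, which is the end to take. Next I'll measure the reader head.

Run:
```python
from h import *
Ps=[]
for n in('scene','side'):
    d=load(n);X=cloud(d)
    m=(X[...,2]>188)&(X[...,2]<300)&(np.hypot(X[...,0]-635,X[...,1]-240)<75)
    v,u=np.nonzero(m);print(n,m.sum(),u.min(),u.max(),v.min(),v.max(),np.nanmin(X[m],0).round(),np.nanmax(X[m],0).round())
    dark=m&(d['image'].max(2)<60); print('dark',dark.sum(),X[dark].mean(0) if dark.any() else '')
    Nrm=np.cross(np.roll(X,-2,1)-np.roll(X,2,1),np.roll(X,-2,0)-np.roll(X,2,0));Nrm/=np.linalg.norm(Nrm,axis=-1,keepdims=True)
    Nn=Nrm[m]; Nn=Nn[np.isfinite(Nn).all(1)]
    # cluster normals
    from collections import Counter
    c=Counter(map(tuple,(Nn*5).round().astype(int))); print([(np.array(k)/5,v) for k,v in c.most_common(6)])
    f=(X[...,2]>4)&(X[...,2]<40)&(np.hypot(X[...,0]-640,X[...,1]-245)<110)&(d['image'].max(2)<70)
    k,l,s,ce=cv2.connectedComponentsWithStats(f.astype(np.uint8)); i=1+s[1:,4].argmax(); f=l==i
    print('foot',f.sum(),cv2.minAreaRect(X[f][:,:2].astype(np.float32)),np.percentile(X[f][:,2],[5,95]))
a=load('scene')['image'][215:350,140:240];b=load('side')['image'][130:260,235:335]
o=np.hstack([cv2.resize(i,(400,530),interpolation=cv2.INTER_CUBIC) for i in(a,b)]);cv2.imwrite('pics/crop3.png',np.clip(o*1.8,0,255).astype(np.uint8))
```

```text
scene 2006 152 206 227 280 [611. 196. 188.] [702. 290. 282.]
dark 885 [653.86136665 263.45586695 257.43352535]
[(array([ 0.4,  0.4, -0.8]), 78), (array([ 0.6,  0.6, -0.6]), 68), (array([ 0.8, -0.6,  0. ]), 62), (array([ 0.4,  0.6, -0.6]), 60), (array([ 0.6, -0.8,  0. ]), 59), (array([ 0.6, -0.8, -0.2]), 53)]
foot 1537 ((672.7996826171875, 259.5137023925781), (102.5087661743164, 98.19995880126953), 42.80312728881836) [ 9.83369714 28.48459949]
side 1085 253 293 142 174 [610. 194. 209.] [707. 272. 284.]
dark 354 [655.20238022 225.24566041 246.29848049]
[(array([-0.2, -0.4, -0.8]), 42), (array([-0.8,  0.6,  0. ]), 39), (array([0.4, 0.4, 0.8]), 39), (array([ 0.6,  0.2, -0.8]), 30), (array([ 0.8, -0.4,  0. ]), 26), (array([ 0.4,  0.4, -0.8]), 26)]
foot 877 ((670.337646484375, 253.3902587890625), (112.43123626708984, 97.78517150878906), 43.56096267700195) [ 8.96247214 30.92117483]
```

View pics/crop3.png

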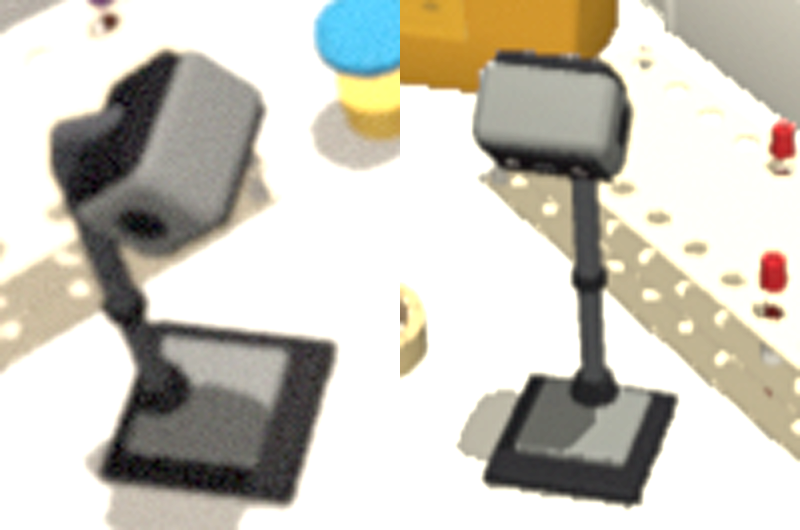

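The reader faces (-0.73,-0.68), back towards the robot and to the right, and its head is tilted 45° down. I'll refine the window centre from the post axis, the head's extents and the foot.

Run:
```python
from h import *
from scipy.optimize import least_squares
a=np.radians(43.2); b=np.array([np.cos(a),np.sin(a),0]); e=np.array([-np.sin(a),np.cos(a),0])
for n in('scene','side'):
    d=load(n);X=cloud(d);C=-np.array(d['R']).T@d['t']
    m=(X[...,2]>50)&(X[...,2]<160)&(np.hypot(X[...,0]-680,X[...,1]-265)<60)&(d['image'].max(2)<90)
    P=X[m]; 
    r=least_squares(lambda q:np.hypot(P[:,0]-q[0],P[:,1]-q[1])-8,P[:,:2].mean(0)+5*(P[:,:2].mean(0)-C[:2])/np.linalg.norm(P[:,:2].mean(0)-C[:2]),loss='soft_l1')
    print(n,'post',m.sum(),r.x,'window est',r.x-40*b[:2])
    m=(X[...,2]>188)&(X[...,2]<300)&(np.hypot(X[...,0]-640,X[...,1]-240)<75)
    P=X[m]; 
    for nm,ax in(('e',e),('n',(-b+[0,0,-1])/2**.5),('t',(-b+[0,0,1])/2**.5)): print(nm,np.percentile(P@ax,[0.5,2,50,98,99.5]).round(1))
    # top-front plane
    t=(-b+[0,0,1])/2**.5; q=P@t; S=P[q>np.percentile(q,98)-12]
    for _ in range(4):
        c=S.mean(0); N=np.linalg.svd(S-c)[2][2]; N*=np.sign(N[2]); S=P[abs((P-c)@N)<2]
    print('plane',N.round(3),len(S),'c·N',c@N, 'yaw',np.degrees(np.arctan2(-N[1],-N[0])))
print(np.array([0,0,0]))
```

```text
scene post 274 [696.71381908 279.32959322] window est [667.55507399 251.94770898]
e [-309.7 -305.6 -262.7 -234.1 -233.1]
n [-672.  -668.5 -641.5 -605.5 -604.4]
t [-355.1 -333.  -261.9 -255.  -254.4]
plane [-0.474 -0.435  0.765] 723 c·N -204.56257915819364 yaw 42.533724207404
side post 247 [696.03881536 279.31813859] window est [666.88007026 251.93625435]
e [-313.7 -312.9 -279.6 -239.7 -237.9]
n [-660.6 -658.2 -626.1 -603.  -602.6]
t [-306.2 -302.6 -258.6 -252.2 -250.7]
plane [-0.502 -0.502  0.704] 408 c·N -253.90519740153704 yaw 44.95223720320845
[0 0 0]
```

```bash
cat >> h.py <<'E'
from scipy.spatial.transform import Rotation as Ro
def toolR(s): q=s['ee_rot']; return Ro.from_quat([q[1],q[2],q[3],q[0]])
def delta(p,Rm):
    s=sense(); R=toolR(s)
    print('t',s['time_s'],'pos',s['eef_pos'].round(1),'grip',s['grip_width'],s['grip_force'],'F',s['force'].round(1),'j',s['joints'].round(2))
    print('now-frame translation',R.inv().apply(np.array(p)-s['eef_pos']).round(1),'turn',(R.inv()*Ro.from_matrix(Rm)).as_rotvec().round(3),
     'after-turn translation',(np.array(Rm).T@(np.array(p)-s['eef_pos'])).round(1))
ys=np.radians(14.3); CX=np.array([np.cos(ys),np.sin(ys),0]); CY=np.array([-np.sin(ys),np.cos(ys),0])
GR=np.stack([CY,CX,[0,0,-1]],1)   # tool axes at grasp
CC=np.array([591.7,-137.7,132.5]); GP=CC-34*CY+[0,0,12]
E
python3 -c "
from h import *
print(GP);delta(GP+[0,0,100],GR)
for n in('scene','side'):
    X=cloud(load(n)); Q=(X-CC); m=(abs(Q@CX)<6)&(abs(Q@CY)<49)&(abs(Q@CY)>20)&(abs(Q[...,2])<26); print(n,np.percentile(X[m][:,2],[1,50,98,99.5]),np.percentile((Q@CX)[m],[2,50,98]),np.percentile((Q@CY)[m],[1,99]))
"
```

```text
[ 600.09796643 -170.64653487  144.5       ]
t 0.1 pos [ 168.  -497.2  249.8] grip 0.9983617746656981 0.0 F [ 0.3 -0.  -0.1] j [-1.47  0.31  1.5   0.    1.33 -0.22]
now-frame translation [ 513.9 -171.1    5.6] turn [-1.000e-03 -1.000e-03 -1.495e+00] after-turn translation [209.7 499.4   5.3]
scene [115.22472438 137.72503584 155.24978263 155.72391157] [-1.61560151  0.50679425  4.44721765] [-47.08581904  48.06490346]
side [114.27431437 137.56490351 155.01205348 155.9425808 ] [-3.00013229 -0.1404955   3.30883339] [-48.49399266  46.46113769]
```

Call:
move_arm:
  moves:
    - {"turn": [0, 0, -0.12], "translation": [0, 0, 0], "hand": 1}
    - {"turn": [0, 0, -0.12], "translation": [0, 0, 0], "hand": 1}
    - {"turn": [0, 0, -0.12], "translation": [0, 0, 0], "hand": 1}
    - {"turn": [0, 0, -0.12], "translation": [0, 0, 0], "hand": 1}
    - {"turn": [0, 0, -0.12], "translation": [0, 0, 0], "hand": 1}
    - {"turn": [0, 0, -0.12], "translation": [0, 0, 0], "hand": 1}
    - {"turn": [0, 0, -0.12], "translation": [0, 0, 0], "hand": 1}
    - {"turn": [0, 0, -0.12], "translation": [0, 0, 0], "hand": 1}
    - {"turn": [0, 0, -0.12], "translation": [0, 0, 0], "hand": 1}
    - {"turn": [0, 0, -0.12], "translation": [0, 0, 0], "hand": 1}

```text
time_s: 0.93
eef_pos: [168.0, -497.2, 249.9]
ee_rot: [-0.0, 0.721, 0.693, 0.0]
force: [0.7, -0.1, -0.6]
grip_width: 1.0
grip_force: 0.0
```

Call:
move_arm:
  moves:
    - {"turn": [0, 0, -0.1], "translation": [0, 0, 0], "hand": 0.5}
    - {"turn": [0, 0, -0.1], "translation": [0, 0, 0], "hand": 0.5}
    - {"turn": [0, 0, -0.095], "translation": [0, 0, 0], "hand": 0.5}
    - {"turn": [0, 0, 0], "translation": [15, 36, 0], "hand": 0.5}
    - {"turn": [0, 0, 0], "translation": [15, 36, 0], "hand": 0.5}
    - {"turn": [0, 0, 0], "translation": [15, 36, 0], "hand": 0.5}
    - {"turn": [0, 0, 0], "translation": [15, 36, 0], "hand": 0.5}
    - {"turn": [0, 0, 0], "translation": [15, 36, 0], "hand": 0.5}
    - {"turn": [0, 0, 0], "translation": [15, 36, 0], "hand": 0.5}
    - {"turn": [0, 0, 0], "translation": [15, 36, 0], "hand": 0.5}

```text
time_s: 1.77
eef_pos: [387.4, -331.8, 250.1]
ee_rot: [-0.0, 0.613, 0.79, 0.0]
force: [1.2, 0.0, 0.4]
grip_width: 0.499
grip_force: 0.0
```

Call:
move_arm:
  moves:
    - {"turn": [0, 0, 0], "translation": [15, 36, 0], "hand": 0.5}
    - {"turn": [0, 0, 0], "translation": [15, 36, 0], "hand": 0.5}
    - {"turn": [0, 0, 0], "translation": [15, 36, 0], "hand": 0.5}
    - {"turn": [0, 0, 0], "translation": [15, 36, 0], "hand": 0.5}
    - {"turn": [0, 0, 0], "translation": [15, 36, 0], "hand": 0.5}
    - {"turn": [0, 0, 0], "translation": [15, 36, 0], "hand": 0.5}
    - {"turn": [0, 0, 0], "translation": [15, 36, 0], "hand": 0.5}
    - {"turn": [0, 0, 0], "translation": [0, 0, 0], "hand": 0.5}

```text
time_s: 2.43
eef_pos: [607.8, -164.7, 248.9]
ee_rot: [-0.001, 0.611, 0.791, 0.001]
force: [-0.7, 0.1, 0.7]
grip_width: 0.492
grip_force: 0.0
```

```bash
python3 -c "
from h import *
delta(GP+[0,0,1.5],GR)
d=grab('wrist');cv2.imwrite('pics/wrist1.png',np.clip(d['image']*1.4,0,255).astype(np.uint8)); print(d['vertical_fov'],d['cx'],d['cy'],d['T_tool_cam'])
# project model points into fisheye
s=sense();R=toolR(s);T=np.linalg.inv(d['T_tool_cam']);f=240/np.tan(np.radians(d['vertical_fov'])/2)
for n,p in(('clear top end',CC-48*CY+[0,0,20]),('frost top end',CC+48*CY+[0,0,20]),('crown',CC+[0,0,49]),('grasp top',CC-34*CY+[0,0,20])):
    c=T[:3,:3]@R.inv().apply(p-s['eef_pos'])+T[:3,3]; r=np.hypot(c[0],c[1]);th=np.arctan2(r,c[2]); print(n,(f*th*c[0]/r+d['cx']).round(),(f*th*c[1]/r+d['cy']).round())
"
```

```text
t 2.4333 pos [ 607.8 -164.7  248.9] grip 0.4917051343580973 0.0 F [-0.7  0.1  0.7] j [-0.45  0.55  1.15  0.    1.44 -0.71]
now-frame translation [ -4.   -9.  102.9] turn [ 0.    -0.002  0.006] after-turn translation [ -3.9  -8.9 102.9]
65.70646984690485 318.94590149160035 249.59620461239035 [[-6.34090174e-04 -9.52825817e-01 -3.03516986e-01  7.63044916e+01]
 [ 9.99999775e-01 -5.37894959e-04 -4.00537146e-04 -1.88651316e-01]
 [ 2.18381877e-04 -3.03517172e-01  9.52825944e-01 -1.22873202e+02]
 [ 0.00000000e+00  0.00000000e+00  0.00000000e+00  1.00000000e+00]]
clear top end 309.0 284.0
frost top end 309.0 129.0
crown 307.0 221.0
grasp top 309.0 263.0
```

View pics/wrist1.png

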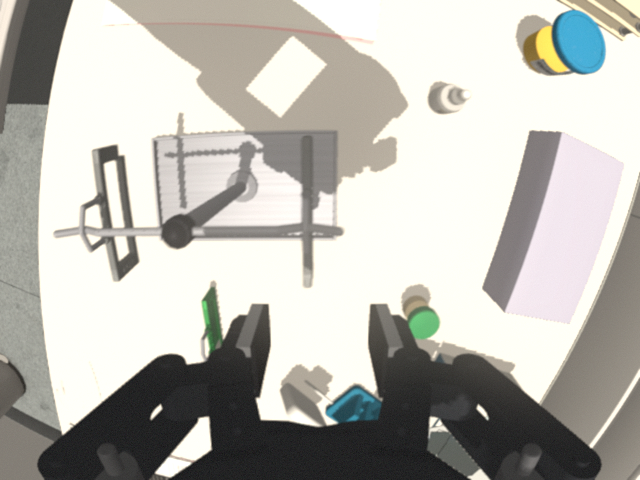

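Wrist view: the slide's carrier runs from (307,137) to (308,285), within a few pixels of where I predicted it. The clear end is nearest the fingers and the bail crown is at (307,230). The fingers straddle its plane, so I'm going down.

Call:
move_arm:
  moves:
    - {"turn": [0, 0, 0.006], "translation": [-3, -5, 20], "hand": 0.5}
    - {"turn": [0, 0, 0], "translation": [-3, -5, 20], "hand": 0.5}
    - {"turn": [0, 0, 0], "translation": [0, 0, 20], "hand": 0.5}
    - {"turn": [0, 0, 0], "translation": [0, 0, 15], "hand": 0.5}
    - {"turn": [0, 0, 0], "translation": [0, 0, 0], "hand": 0.5}
    - {"turn": [0, 0, 0], "translation": [0, 0, 0], "hand": 0.5}

```text
time_s: 2.98
eef_pos: [595.5, -178.0, 175.2]
ee_rot: [-0.001, 0.616, 0.788, -0.0]
force: [-0.3, -0.0, 1.2]
grip_width: 0.497
grip_force: 0.0
```

```bash
python3 -c "
from h import *
delta(GP+[0,0,1.5]-1.5*CY,GR)"
```

```text
t 2.9833 pos [ 595.5 -178.   175.2] grip 0.49728145152832803 0.0 F [-0.3 -0.   1.2] j [-0.48  0.59  1.29 -0.    1.27 -0.72]
now-frame translation [ 4.6  6.2 29.2] turn [-0.001 -0.001 -0.006] after-turn translation [ 4.5  6.2 29.2]
```

Call:
move_arm:
  moves:
    - {"turn": [0, 0, -0.006], "translation": [4.5, 6, 0], "hand": 0.5}
    - {"turn": [0, 0, 0], "translation": [0, 0, 15], "hand": 0.5}
    - {"turn": [0, 0, 0], "translation": [0, 0, 14], "hand": 0.5}
    - {"turn": [0, 0, 0], "translation": [0, 0, 0], "hand": 0.5}
    - {"turn": [0, 0, 0], "translation": [0, 0, 0], "hand": 0.5}

```text
time_s: 3.4
eef_pos: [601.2, -171.5, 147.1]
ee_rot: [0.0, 0.613, 0.79, 0.0]
force: [-0.2, 0.1, 0.1]
grip_width: 0.497
grip_force: 0.0
```

```bash
python3 -c "
from h import *
delta(GP+[0,0,1.5]-1.5*CY,GR)
d=grab('wrist');cv2.imwrite('pics/wrist2.png',np.clip(d['image'][100:480,150:500]*1.4,0,255).astype(np.uint8))"
```

```text
t 3.4 pos [ 601.2 -171.5  147.1] grip 0.4973646530744566 0.0 F [-0.2  0.1  0.1] j [-0.47  0.62  1.31  0.    1.21 -0.72]
now-frame translation [-0.3 -0.9  1.1] turn [0.    0.    0.001] after-turn translation [-0.3 -0.9  1.1]
```

View pics/wrist2.png

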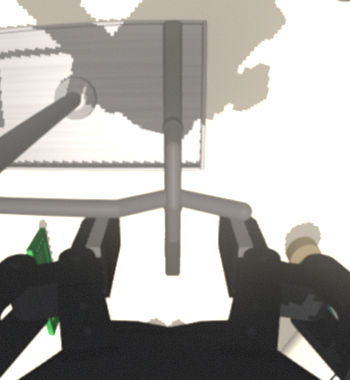

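Wrist view: the clear end (tip at crop (173,273)) lies between the pads, which are at about columns 110 and 225. The crown at row 195 is clear of them. Closing.

Call:
move_arm:
  moves:
    - {"turn": [0, 0, 0], "translation": [0, 1, 1], "hand": 0.25}
    - {"turn": [0, 0, 0], "translation": [0, 0, 0], "hand": 0.1}
    - {"turn": [0, 0, 0], "translation": [0, 0, 0], "hand": 0}
    - {"turn": [0, 0, 0], "translation": [0, 0, 0], "hand": 0}
    - {"turn": [0, 0, 0], "translation": [0, 0, 0], "hand": 0}
    - {"turn": [0, 0, 0], "translation": [0, 0, 0], "hand": 0}
    - {"turn": [0, 0, 0], "translation": [0, 0, 0], "hand": 0}
    - {"turn": [0, 0, 0], "translation": [0, 0, 0], "hand": 0}
  grip_force: 60

```text
time_s: 4.12
eef_pos: [602.1, -171.5, 145.8]
ee_rot: [0.0, 0.613, 0.79, 0.0]
force: [-0.4, 0.1, 4.5]
grip_width: 0.058
grip_force: 60.5
```

Call:
move_arm:
  moves:
    - {"turn": [0, 0, 0], "translation": [0, 0, -5], "hand": 0}
    - {"turn": [0, 0, 0], "translation": [0, 0, -5], "hand": 0}
    - {"turn": [0, 0, 0], "translation": [0, 0, -4], "hand": 0}
    - {"turn": [0, 0, 0], "translation": [0, 0, 0], "hand": 0}
    - {"turn": [0, 0, 0], "translation": [0, 0, 0], "hand": 0}

```text
time_s: 4.53
eef_pos: [601.9, -171.4, 159.4]
ee_rot: [0.0, 0.613, 0.79, -0.0]
force: [-0.3, 0.1, -0.5]
grip_width: 0.057
grip_force: 59.9
```

Run:
```python
from h import *
s=sense();print(s['eef_pos'],s['force'],s['grip_width'])
X=cloud(grab('side'));Q=X-CC
m=(abs(Q@CX)<7)&(abs(Q[...,2])<40)&(abs(Q@CY)<60)
for lo in(-45,-20,5,20,35):
    k=m&(Q@CY>lo)&(Q@CY<lo+10); z=X[k][:,2]; print(lo,len(z),np.percentile(z,[2,98]).round(1) if len(z) else '')
d=load('side')['image'];cv2.imwrite('pics/side2.png',np.clip(cv2.resize(d[240:360,270:430],(800,600),interpolation=cv2.INTER_CUBIC)*1.4,0,255).astype(np.uint8))
```

```text
[ 601.89147508 -171.42927296  159.43936623] [-0.25690946  0.05547196 -0.52447073] 0.05687329366731011
-45 32 [129.2 171.1]
-20 25 [129.5 145.1]
5 33 [130. 148.]
20 38 [132.4 169.3]
35 61 [133.2 168.1]
```

View pics/side2.png

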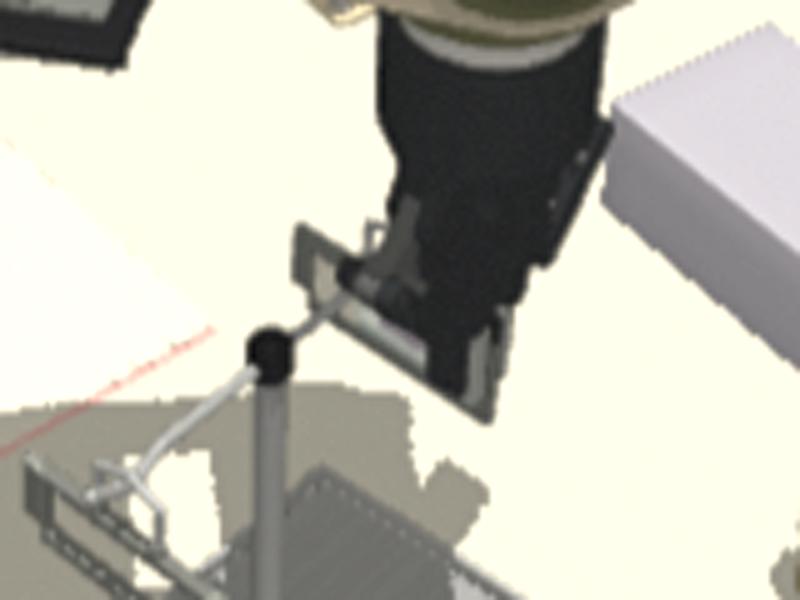

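The carrier has risen level by 14 mm. Drawing it outward along the arm, then up.

Call:
move_arm:
  moves:
    - {"turn": [0, 0, 0], "translation": [0, 12, 0], "hand": 0}
    - {"turn": [0, 0, 0], "translation": [0, 12, 0], "hand": 0}
    - {"turn": [0, 0, 0], "translation": [0, 12, 0], "hand": 0}
    - {"turn": [0, 0, 0], "translation": [0, 12, 0], "hand": 0}
    - {"turn": [0, 0, 0], "translation": [0, 12, 0], "hand": 0}
    - {"turn": [0, 0, 0], "translation": [0, 0, 0], "hand": 0}
    - {"turn": [0, 0, 0], "translation": [0, 0, -25], "hand": 0}
    - {"turn": [0, 0, 0], "translation": [0, 0, -35], "hand": 0}
    - {"turn": [0, 0, 0], "translation": [0, 0, -35], "hand": 0}
    - {"turn": [0, 0, 0], "translation": [0, 0, -35], "hand": 0}

```text
time_s: 5.42
eef_pos: [659.2, -156.7, 290.7]
ee_rot: [-0.0, 0.613, 0.79, -0.0]
force: [0.3, 0.7, -1.2]
grip_width: 0.059
grip_force: 59.8
```

```bash
cat >> h.py <<'E'
ya=np.radians(43.5); b=np.array([np.cos(ya),np.sin(ya),0]); e=np.array([-np.sin(ya),np.cos(ya),0]); up=np.array([0,0,1.])
W=627.5*b-273.3*e+225*up; n=(-b-up)/2**.5; L=W+90*n
def final(phi):
    p=np.radians(phi); tz=np.cos(p)*(b-up)/2**.5+np.sin(p)*e; cx=-n; cy=np.cross(-tz,cx)
    R=np.stack([cy,cx,tz],1); return L-61*cy-cx-12*tz,R
E
python3 - <<'E'
from h import *
p,R=final(-30); print(W,L,p,np.linalg.det(R)); print(R.round(3))
delta(p,R); delta(p+[0,0,100],R)
E
```

```text
[643.29972335 233.69768065 225.        ] [597.13718105 189.8910637  161.36038969] [607.88385806 135.53289099 189.56850897] 0.9999999999999996
[[-0.34   0.513  0.788]
 [ 0.872  0.487  0.059]
 [-0.354  0.707 -0.612]]
t 5.4167 pos [ 659.2 -156.7  290.7] grip 0.059134763342729615 59.81200933456421 F [ 0.3  0.7 -1.2] j [-0.41  0.66  0.87 -0.    1.62 -0.66]
now-frame translation [295.8  22.6 101.2] turn [-0.869 -0.288 -0.268] after-turn translation [307.8  44.4  38.6]
t 5.4167 pos [ 659.2 -156.7  290.7] grip 0.059134763342729615 59.81200933456421 F [ 0.3  0.7 -1.2] j [-0.41  0.66  0.87 -0.    1.62 -0.66]
now-frame translation [295.8  22.5   1.2] turn [-0.869 -0.288 -0.268] after-turn translation [272.5 115.1 -22.6]
```

Call:
move_arm:
  moves:
    - {"turn": [0, 0, 0], "translation": [15, -3, 0], "hand": 0}
    - {"turn": [0, 0, 0], "translation": [30, -6, 0], "hand": 0}
    - {"turn": [0, 0, 0], "translation": [30, -6, 0], "hand": 0}
    - {"turn": [0, 0, 0], "translation": [30, -6, 0], "hand": 0}
    - {"turn": [0, 0, 0], "translation": [30, -6, 0], "hand": 0}
    - {"turn": [0, 0, 0], "translation": [30, -6, 0], "hand": 0}
    - {"turn": [0, 0, 0], "translation": [30, -6, 0], "hand": 0}
    - {"turn": [0, 0, 0], "translation": [20, -5, 0], "hand": 0}
    - {"turn": [0, 0, 0], "translation": [10, -3, 0], "hand": 0}
    - {"turn": [0, 0, 0], "translation": [0, 0, 0], "hand": 0}

```text
time_s: 6.25
eef_pos: [557.8, 51.0, 289.6]
ee_rot: [-0.0, 0.613, 0.79, 0.0]
force: [0.4, -0.2, -0.4]
grip_width: 0.057
grip_force: 59.9
```

Call:
move_arm:
  moves:
    - {"turn": [-0.087, -0.029, -0.027], "translation": [0, 0, 0], "hand": 0}
    - {"turn": [-0.087, -0.029, -0.027], "translation": [0, 0, 0], "hand": 0}
    - {"turn": [-0.087, -0.029, -0.027], "translation": [0, 0, 0], "hand": 0}
    - {"turn": [-0.087, -0.029, -0.027], "translation": [0, 0, 0], "hand": 0}
    - {"turn": [-0.087, -0.029, -0.027], "translation": [0, 0, 0], "hand": 0}
    - {"turn": [-0.087, -0.029, -0.027], "translation": [0, 0, 0], "hand": 0}
    - {"turn": [-0.087, -0.029, -0.027], "translation": [0, 0, 0], "hand": 0}
    - {"turn": [-0.087, -0.029, -0.027], "translation": [0, 0, 0], "hand": 0}
    - {"turn": [-0.087, -0.029, -0.027], "translation": [0, 0, 0], "hand": 0}
    - {"turn": [-0.087, -0.029, -0.027], "translation": [0, 0, 0], "hand": 0}

```text
time_s: 7.08
eef_pos: [559.0, 50.0, 288.7]
ee_rot: [0.349, 0.452, 0.786, 0.236]
force: [0.7, 0.1, -0.9]
grip_width: 0.059
grip_force: 59.8
```

Run:
```python
from h import *
p,R=final(-30); delta(p,R); delta(p+60*n,R)
```

```text
t 7.0833 pos [559.   50.  288.7] grip 0.05883137173390619 59.82356607913971 F [ 0.7  0.1 -0.9] j [-0.21  0.04  1.96  0.64  0.37 -1.25]
now-frame translation [ 91.1  -0.2 106. ] turn [-0.039 -0.018 -0.01 ] after-turn translation [ 93.   -3.4 104.3]
t 7.0833 pos [559.   50.  288.7] grip 0.05883137173390619 59.82356607913971 F [ 0.7  0.1 -0.9] j [-0.21  0.04  1.96  0.64  0.37 -1.25]
now-frame translation [ 90.5 -60.1 108.4] turn [-0.039 -0.018 -0.01 ] after-turn translation [ 93.  -63.4 104.3]
```

Call:
move_arm:
  moves:
    - {"turn": [0, 0, 0], "translation": [0, 0, 0], "hand": 0}
    - {"turn": [0, 0, 0], "translation": [11, 0, 12], "hand": 0}
    - {"turn": [0, 0, 0], "translation": [11, 0, 12], "hand": 0}
    - {"turn": [0, 0, 0], "translation": [11, 0, 12], "hand": 0}
    - {"turn": [0, 0, 0], "translation": [11, 0, 12], "hand": 0}
    - {"turn": [0, 0, 0], "translation": [11, 0, 12], "hand": 0}
    - {"turn": [0, 0, 0], "translation": [11, 0, 12], "hand": 0}
    - {"turn": [0, 0, 0], "translation": [11, 0, 12], "hand": 0}
    - {"turn": [0, 0, 0], "translation": [0, 0, 0], "hand": 0}
    - {"turn": [0, 0, 0], "translation": [0, 0, 0], "hand": 0}

```text
time_s: 7.92
eef_pos: [596.7, 124.0, 209.1]
ee_rot: [0.346, 0.452, 0.787, 0.236]
force: [0.3, -0.8, -0.9]
grip_width: 0.054
grip_force: 59.8
```

Run:
```python
from h import *
p,R=final(-30); delta(p,R)
```

```text
t 7.9167 pos [596.7 124.  209.1] grip 0.05385535052186657 59.7939670085907 F [ 0.3 -0.8 -0.9] j [-0.02  0.26  1.93  0.68  0.11 -1.19]
now-frame translation [12.6 -1.7 21.8] turn [-0.041 -0.023 -0.011] after-turn translation [13.1 -2.4 21.5]
```

Run:
```python
from h import *
p,R=final(-12); print(p); delta(p,R)
s=sense();T=toolR(s);l=s['eef_pos']+T.apply([61,1,12]);cx=T.apply([0,1,0]);print('label off (e,t,n)',(l-W)@e,(l-W)@((-b+up)/2**.5),(l-W)@n,'ang',np.degrees(np.arccos(-cx@n)))
```

```text
[623.45328171 136.04679154 177.92110228]
t 7.9167 pos [596.7 124.  209.1] grip 0.05385535052186657 59.7939670085907 F [ 0.3 -0.8 -0.9] j [-0.02  0.26  1.93  0.68  0.11 -1.19]
now-frame translation [11.5 -0.9 41.2] turn [-0.039  0.291 -0.017] after-turn translation [-0.8 -2.4 42.7]
label off (e,t,n) 0.2497458654656981 26.203294872119365 87.37442359067549 ang 2.411996362209389
```

Call:
move_arm:
  moves:
    - {"turn": [-0.008, 0.058, -0.003], "translation": [0, 0, 0], "hand": 0}
    - {"turn": [-0.008, 0.058, -0.003], "translation": [0, 0, 0], "hand": 0}
    - {"turn": [-0.008, 0.058, -0.003], "translation": [0, 0, 0], "hand": 0}
    - {"turn": [-0.008, 0.058, -0.003], "translation": [0, 0, 0], "hand": 0}
    - {"turn": [-0.008, 0.058, -0.003], "translation": [0, 0, 0], "hand": 0}
    - {"turn": [0, 0, 0], "translation": [0, -1, 10], "hand": 0}
    - {"turn": [0, 0, 0], "translation": [0, -1, 10], "hand": 0}
    - {"turn": [0, 0, 0], "translation": [0, 0, 10], "hand": 0}
    - {"turn": [0, 0, 0], "translation": [0, 0, 0], "hand": 0}
    - {"turn": [0, 0, 0], "translation": [0, 0, 0], "hand": 0}

```text
time_s: 8.75
eef_pos: [614.2, 133.0, 185.8]
ee_rot: [0.243, 0.403, 0.827, 0.308]
force: [0.1, 0.6, -0.3]
grip_width: 0.051
grip_force: 59.8
```

```bash
cat >> h.py <<'E'
def lab():
    s=sense();T=toolR(s);l=s['eef_pos']+T.apply([61,1,12]);cx=T.apply([0,1,0]);print('label off (e,t,n)',(l-W)@e,(l-W)@((-b+up)/2**.5),(l-W)@n,'ang',np.degrees(np.arccos(-cx@n)))
E
python3 - <<'E'
from h import *
p,R=final(-12); delta(p,R); lab()
E
```

```text
t 8.75 pos [614.2 133.  185.8] grip 0.05090103287359084 59.842461347579956 F [ 0.1  0.6 -0.3] j [-0.13  0.35  1.85  1.09  0.46 -1.68]
now-frame translation [-1.5  0.7 12.4] turn [-0.003  0.013 -0.003] after-turn translation [-1.6  0.7 12.4]
label off (e,t,n) 3.8273317009630077 11.00721057811635 90.56260975291522 ang 0.245503689466842
```

Call:
move_arm:
  moves:
    - {"turn": [0, 0.006, 0], "translation": [-1, 0, 6], "hand": 0}
    - {"turn": [0, 0.006, 0], "translation": [-1, 0, 6], "hand": 0}
    - {"turn": [0, 0, 0], "translation": [0, 0, 0], "hand": 0}
    - {"turn": [0, 0, 0], "translation": [0, 0, 0], "hand": 0}
    - {"turn": [0, 0, 0], "translation": [0, 0, 0], "hand": 0}
    - {"turn": [0, 0, 0], "translation": [0, 0, 0], "hand": 0}

```text
time_s: 9.25
eef_pos: [623.2, 134.4, 178.9]
ee_rot: [0.239, 0.401, 0.828, 0.311]
force: [-0.7, -0.3, -1.8]
grip_width: 0.06
grip_force: 59.8
```

Run:
```python
from h import *
lab(); s=sense(); print(s['eef_pos'],s['grip_width'],s['grip_force'],np.abs(s['dq']).max())
T=toolR(s)
for n_ in('scene','side'):
    d=grab(n_);X=cloud(d);Q=T.inv().apply((X-s['eef_pos']).reshape(-1,3)).reshape(X.shape)  # tool: x=carrier y, y=carrier x, z=-carrier z
    m=(Q[...,0]>15)&(Q[...,0]<95)&(abs(Q[...,1])<25)&(Q[...,2]>-20)&(Q[...,2]<45); v,u=np.nonzero(m)
    P=Q[m]; print(n_,len(P), np.percentile(P,[2,50,98],axis=0).round(1).tolist() if len(P) else '', (u.min(),u.max(),v.min(),v.max()) if len(P) else '')
    if len(P)>30:
        S=P[abs(P[:,1]-np.median(P[:,1]))<8]
        A=np.c_[S[:,0],S[:,2],np.ones(len(S))];c=np.linalg.lstsq(A,S[:,1],rcond=None)[0];print('plane',c)
a=load('scene')['image'][200:340,130:290];b_=load('side')['image'][120:260,230:390]
o=np.hstack([cv2.resize(i,(400,350),interpolation=cv2.INTER_CUBIC) for i in(a,b_)]);cv2.imwrite('pics/fin.png',np.clip(o*1.5,0,255).astype(np.uint8))
```

```text
label off (e,t,n) -1.105125816434903 1.417438485148601 90.08168430284809 ang 0.19725073313698785
[623.23629311 134.41434013 178.86693272] 0.060089539907689116 59.830339550971985 0.0007882655638068793
scene 401 [[16.6, -2.2, -13.7], [49.3, 1.6, 7.1], [82.0, 4.1, 28.5]] (np.int64(226), np.int64(251), np.int64(263), np.int64(297))
plane [0.00300135 0.02231751 1.23213595]
side 0
```

View pics/fin.png

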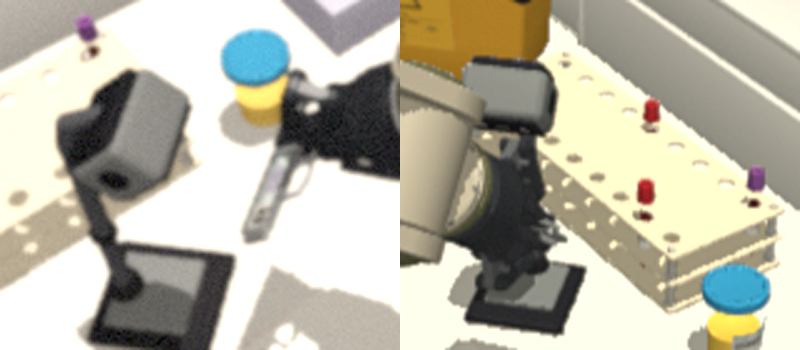

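The final view shows the carrier (left crop, about (270,195)) held square below and in front of the head. Its frosted end lies 82 mm from the TCP, as planned, and its plane is within about 1° of the tool's. The carrier is still and clear of everything.

```bash
python3 -c "
from rig import finish_job
print(finish_job())"
```

```text
the job is handed in; nothing more can be done
None
```

The job is handed in with the slide's carrier held still by its clear end, label up, about 90 mm from the reader window and, by my measurements, within 2 mm of its axis and about 1° of square; I haven't seen the judged result.

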